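# Set out a stacked lantern kit on its work rests

### The job

A lantern kit lies stacked on the bench. Take it apart from the top down, setting each part on its own rest and letting it go before taking the next: the knobbed cap upright in the middle of the cork pad, the ring collar down over the wooden post, the yellow pane lengthwise up the sloping easel with its lower edge against the ledge, and the copper scroll bracket flat, centred and lengthwise on the steel block. Set the glass pane down gently, and do not knock over the clear glass chimney.

Things in the scene. Friction and masses are not known exactly. Their poses are not given: they have to be found in the camera images.
- cap: Solid turned brass lantern cap, top of the stack. Straight round body 44 mm in diameter and 18 mm high, then a dome and a small knob; 47 mm high in all. Origin: centre of its flat underside, z up. 120 g nominal. It stands on the collar.
- collar: Flat-faced steel ring, second from the top. 58 mm outside, 36 mm hole, 22 mm high. Origin: centre of its underside, z up (axis of the hole). 160 g nominal. It lies on the pane.
- pane: Rectangular yellow glass pane in a thin brass frame, third from the top. 100 mm long (its x) by 64 mm wide (its y) by 8 mm thick (its z). Origin: centre of its underside. 120 g nominal. At the start it lies on the bracket along it, overhanging the bracket's bar about 10 mm on both long sides. Either face up and either end down is fine.
- bracket: Copper scroll bracket lying flat on the bench, bottom of the stack. A bar 104 mm long (its x), 44 mm wide (its y), 12 mm thick, with a round scroll 34 mm across at each end, 168 mm long overall. Origin: centre of its underside. 280 g nominal.
- pad: Fixed round dark-wood pad with a cork face, 76 mm in diameter, flat top 20 mm above its origin (centre of its underside, on the bench). The place for the cap.
- post: Fixed round dark-wood foot 80 mm in diameter and 12 mm high with an upright light-wood post in the middle, 18 mm in diameter, its top 50 mm above the bench. Origin: centre of its underside. The place for the collar, which lies on the foot around the post.
- easel: Fixed wooden easel for the pane. Face slopes 25 degrees, rising to its +x; 44 mm wide (its y), 115 mm long up the slope. At the low (-x) end, roughly facing the robot, a ledge stands 12 mm out square to the face; they meet at x = -55, z = 22 mm. A pane home against it has its underside's centre at x = -10, y = 0, z = 43 mm. Base 130 x 60 x 10 mm. Origin: centre of the base's underside, z up.
- block: Fixed plain steel bench block, 100 mm long (its x), 60 mm wide (its y), flat top 25 mm above its origin (centre of its underside). The place for the bracket, its length along the block's length, either way round.
- chimney: Bystander: upright clear glass tube, 48 mm in diameter, 75 mm high, loose on the bench. Origin: centre of its underside. Must stay standing.
Things that resemble listed ones, but are neither listed nor needed, are in the scene too. Leave any blue or green look-alike of the collar alone.

How it is judged:
By the outcome, as a careful person would: the job done as asked, in the order asked, and still so for the second after the job is handed in, with the robot touching nothing.
It also fails if it takes over 122 s, if anything falls off the work surface, if the arm or the gripper's body presses on something with over 40 N, if the wrist force passes 120 N, or if a joint passes its speed limit or range.

### The arm

A 6-joint arm with a two-finger parallel gripper is mounted at the origin on the work surface. World frame = base frame: x ahead of the robot, y to its left, z up, the work surface at z = 0. Lengths are in m, angles in rad, forces in N, time in s.
With the tool pointing down it reaches from about 0.3 to 0.85 m from the base axis. Payload 5.4 kg.
Tool frame: the origin (TCP) lies on the centre line of the jaws, within the pads' length; the fingertips stand 14 mm ahead of it and the grasp point (between the pads) lies 5 mm behind it; z points along the fingers, y is the line along which they close (so a half turn about z gives the same grasp; the last joint's range is limited). The gripper opens to 85 mm and grips with 20 to 120 N. Pads are 22 mm wide; open, the fingers measure 114 mm over their backs; the gripper's body (76 mm by 85 mm) begins 54 mm behind the grasp point. The pads swing forward as they close: fully open they stand 13 mm farther back than shut.
Start: joints at [-1.318, 0.158, 1.597, -0, 1.386, -0.21], TCP at [0.257, -0.515, 0.245] pointing down, gripper open.
Joint ranges: [-2.91, 2.91], [-0.94, 2.29], [0.18, 2.7], [-1.29, 4.43], [0.17, 2.64], [-3, 3]. Speed limits (rad/s): [2.57, 2.57, 3.14, 3.14, 3.14, 3.14].

### API

Orientations are given as a unit quaternion [w, x, y, z].
In Python, from station import arm gives the robot as it stands.
- The arm moves only by the shell command python3 -m jog 'ROWS' [FORCE]. ROWS is a JSON object whose one key "steps" holds a list of rows, each a list of 5 numbers: the shift along the tool's x, y, z in cm, then the turn about the tool's z in rad, then the opening, from -1 (shut) to 1 (fully open). In form: {"steps": [[dx, dy, dz, spin, jaw], ...]}. A call has 1 to 20 rows; each row shifts and turns the commanded pose from where the row before left it, along the tool's axes as they then stand; what a row does not reach is not made up. A row lasts 1/8 s, in which the tool goes at most 62.5 mm and 10.7 degrees, less where a joint would pass 70% of its speed; a pose out of reach is approached as far as the arm can. A call with a gripper value outside its range is refused whole. The fingers move at their own pace and stop on an object; FORCE is the grip in N (left out, the last holds). Time passes only in rows, so rows that do not move let the fingers close. It gives the time, the measured TCP pose, the force, the opening and the grip force at its end, in the units of the state.
- arm.sense(): the state, without advancing time (a new reading comes with each control period).
- arm.grab_frame(name): name is "side" or "top"; returns a dict with "image" (480x640x3 uint8, red, green, blue), "camera_matrix" (3x3 intrinsics, pixels), "k1" (the pictures are not rectified: a ray, as slopes to the right and down, at radius r is drawn at 1 + k1 r^2 times it, then the intrinsics apply), "R" (3x3) and "t" (3): a world point X has camera coordinates R X + t. Camera axes: x right, y down, z forward; pixel columns grow to the right and rows downward; lengths in m; the calibration is good to about 2 mm. A picture is of the moment at which its call begins. There is no depth.
- arm.finish_job(): hands the job in; it is judged then, once.
The state is a dict: "t": time; "qpos": joint angles; "qd": joint speeds; "tau": joint torques, N m; "tool_pos": TCP position; "tool_rot": TCP orientation; "wrist_force": force on the tool from outside, world axes, zero at the start; "torque": the same for the moment, N m; "finger_gap": opening from 0.0 (shut) to 1.0 (fully open); "grip_force": force on a finger pad.
Only numpy, scipy, OpenCV 4.12 (cv2) and the standard library are available. Lean on these libraries where they do the work, as an engineer would, in place of code of your own. Each camera call takes 0.05 s, during which the arm holds its last target. There are 200 camera calls.

## Working session

There is one attempt and no reset: what is moved stays moved. The work goes in short steps, Python scripts to look and compute and a shell command to move; the robot and the scene stay as the last step left them, time stands still between calls to the robot, and variables do not carry over. Pictures are saved under pics/ and viewed, at most 14 in all, crops included, and the job is handed in when it is done.

```bash
ls; mkdir -p pics; cat > h.py <<'E'
import numpy as np, cv2
from station import arm
def grab(n,f=None):
    d=arm.grab_frame(n)
    if f: cv2.imwrite(f,d["image"][:,:,::-1])
    return d
E
python3 - <<'E'
from h import *
for n in("side","top"):
    d=grab(n,f"pics/{n}0.png"); print(n,d["camera_matrix"],d["k1"],d["R"],d["t"], -d["R"].T@d["t"])
    np.savez(f"{n}0.npz",**d)
s=arm.sense(); print(s)
E
```

```text
pics
side [[442.20385996   0.         316.62327958]
 [  0.         442.20385996 238.30536438]
 [  0.           0.           1.        ]] -0.02923029771830683 [[-0.81826401 -0.57462155  0.01594006]
 [-0.43619638  0.60260774 -0.66827886]
 [ 0.37440183 -0.55378154 -0.74374006]] [0.40234248 0.19544754 0.86076103] [0.09220538 0.59009002 0.76438255]
top [[439.8653043    0.         319.30974146]
 [  0.         439.8653043  239.56623944]
 [  0.           0.           1.        ]] -0.11067794504670496 [[ 0.02546691 -0.9996432   0.00805628]
 [-0.99858487 -0.02581467 -0.04649589]
 [ 0.04668727 -0.00686077 -0.99888599]] [0.02124942 0.47945772 0.9794731 ] [0.43250914 0.04033881 1.00050358]
{'t': 0.1, 'qpos': array([-1.31812049e+00,  1.59003239e-01,  1.59810509e+00,  2.02178462e-05,
        1.38617402e+00, -2.10130221e-01]), 'qd': array([ 0.00099056, -0.00222767, -0.00129332, -0.00023675, -0.00104653,
        0.00095114]), 'tau': array([ 1.08307635e-03, -3.96991968e+01, -3.32337427e+01, -2.26201155e-04,
        4.18405267e-03,  7.05076403e-06]), 'tool_pos': array([ 0.25655584, -0.51402324,  0.24440626]), 'tool_rot': array([-8.44866149e-04,  9.73345657e-01,  2.29341487e-01, -8.03758335e-06]), 'wrist_force': array([ 0.41092074, -0.58280799,  0.04814692]), 'torque': array([-0.01617153, -0.01915086, -0.00700421]), 'grip_force': 0.0, 'finger_gap': 0.9968893464181439}
```

View pics/side0.png

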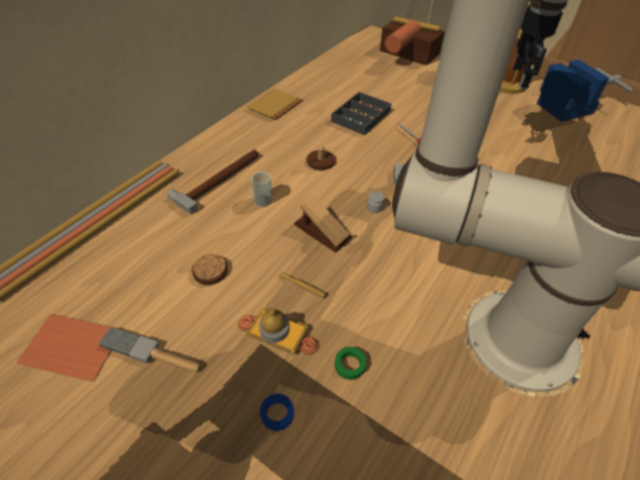

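View pics/top0.png

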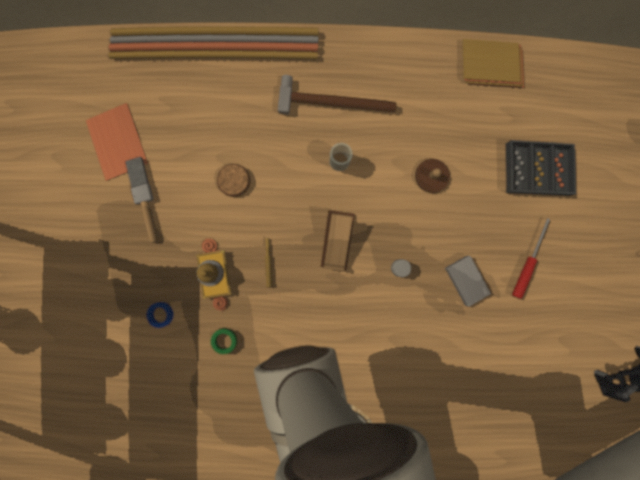

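Side: stack at (275,328), pad (210,268), easel (323,226), post (321,158), chimney (262,190), with the block hidden behind the arm. Top: stack (213,270), pad (233,180), easel (338,240), post (433,176), chimney (340,155), block (469,281). A bare bar at (268,262) and a grey weight at (402,268) are bystanders.

```bash
cat > m.py <<'E'
import numpy as np, cv2
a=np.load("side0.npz")["image"];b=np.load("top0.npz")["image"]
def c(im,x,y,w,h,k): return cv2.resize(im[y:y+h,x:x+w],None,fx=k,fy=k,interpolation=cv2.INTER_CUBIC)
# rows of 300 px
r1=np.hstack([c(a,232,298,100,75,4),c(b,170,230,100,75,4)])
r2=np.hstack([c(a,285,190,66,75,4),c(b,305,200,66,75,4),c(b,438,244,67,75,4)])
r2=r2[:,:800]; r2=np.pad(r2,((0,0),(0,800-r2.shape[1]),(0,0)))
cv2.imwrite("pics/c1.png",np.vstack([r1,r2])[:,:,::-1])
E
python3 m.py
```

```text
(no output)
```

View pics/c1.png

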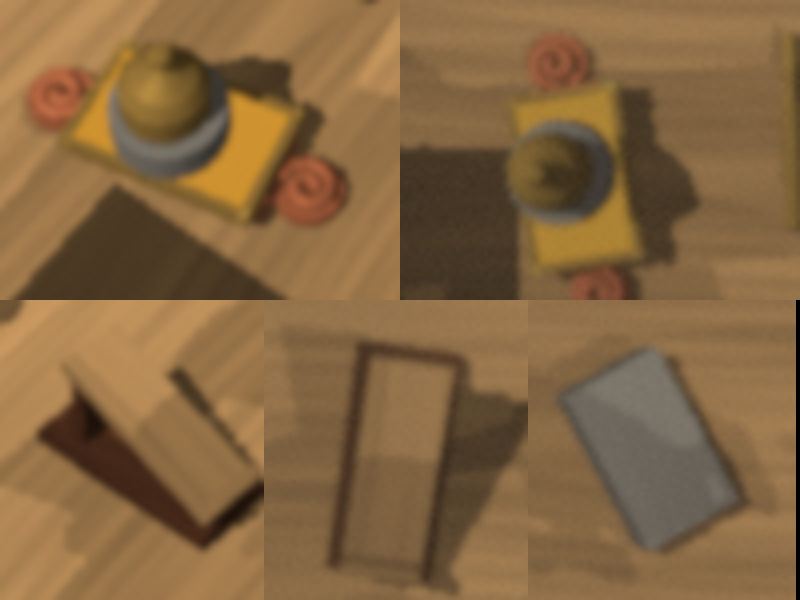

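The crops show the pane corners and both scrolls clear in both views, the easel's ledge at the lower (robot) end, and the block as a clean quad in the top view. Next I'll measure by masks and rays.

```bash
cat >> h.py <<'E'
def load(f): return dict(np.load(f))
def ray(d,p):
    p=np.asarray(p,float).reshape(-1,1,2)
    n=cv2.undistortPoints(p,d["camera_matrix"],np.array([float(d["k1"]),0,0,0]))[:,0]
    v=np.c_[n,np.ones(len(n))]@d["R"]
    return -d["R"].T@d["t"], v/np.linalg.norm(v,axis=1)[:,None]
def onz(d,p,z):
    o,v=ray(d,p); return o+v*((z-o[2])/v[:,2])[:,None]
def tri(d1,p1,d2,p2):
    o1,v1=ray(d1,p1);o2,v2=ray(d2,p2);X=[];g=[]
    for a,b in zip(v1,v2):
        s=np.linalg.lstsq(np.c_[a,-b],o2-o1,rcond=None)[0]
        A=o1+s[0]*a;B=o2+s[1]*b;X.append((A+B)/2);g.append(np.linalg.norm(A-B))
    return np.array(X),np.array(g)
def hsv(d): return cv2.cvtColor(d["image"],cv2.COLOR_RGB2HSV)
def blobs(m,box,amin=15):
    x0,y0,x1,y1=box; k=np.zeros_like(m);k[y0:y1,x0:x1]=m[y0:y1,x0:x1]
    cs,_=cv2.findContours(k,cv2.RETR_EXTERNAL,cv2.CHAIN_APPROX_NONE)
    return sorted([c for c in cs if cv2.contourArea(c)>amin],key=cv2.contourArea)[::-1]
def px(d,X):
    c=d["R"]@np.asarray(X)+d["t"];n=c[:2]/c[2];n=n*(1+d["k1"]*(n@n));return d["camera_matrix"][:2,:2]@n+d["camera_matrix"][:2,2]
E
python3 - <<'E'
from h import *
np.set_printoptions(precision=4,suppress=True)
S,T=load("side0.npz"),load("top0.npz")
for n,d,box in(("S",S,(232,300,325,360)),("T",T,(170,230,245,312))):
    h=hsv(d); m=cv2.inRange(h,(0,90,90),(11,255,255))
    for c in blobs(m,box)[:2]: print(n,"scroll",cv2.minEnclosingCircle(c),cv2.contourArea(c),onz(d,cv2.minEnclosingCircle(c)[0],.012))
    m=cv2.inRange(h,(18,150,60),(30,255,255))
    c=np.vstack(blobs(m,box)[:2]); hu=cv2.convexHull(c); print(n,"pane",cv2.minAreaRect(hu),cv2.approxPolyDP(hu,4,True)[:,0].tolist())
# manual corners
s=np.array([[264.1,308.9],[247.1,333.3],[293.6,353.1],[307.1,324.6]]); t=np.array([[223.9,250.4],[197.6,255.4],[204.6,297.6],[230.1,294.6]])
print("S z20",onz(S,s,.02)); print("T z20",onz(T,t,.02)); print(tri(S,s,T,t))
# colours
for d,n,ps in((S,"S",[(210,266),(321,158),(262,190),(330,225),(321,150)]),(T,"T",[(233,180),(433,176),(436,173),(340,155),(338,245),(469,281),(208,270),(226,270)])):
    print(n,[hsv(d)[y,x].tolist() for x,y in ps])
E
```

```text
S scroll ((308.1666564941406, 345.0555419921875), 9.06945514678955) 210.0 [[0.3286 0.2602 0.012 ]]
S scroll ((247.04368591308594, 321.6650390625), 8.375832557678223) 135.5 [[0.4553 0.2888 0.012 ]]
S pane ((277.20001220703125, 329.6000671386719), (51.876773834228516, 34.882659912109375), 26.56505012512207) [[307, 325], [294, 353], [247, 334], [262, 308]]
T scroll ((209.0, 245.72222900390625), 7.361366271972656) 133.0 [[0.4583 0.2824 0.012 ]]
T scroll ((219.0892791748047, 303.0178527832031), 7.147110462188721) 120.0 [[0.3301 0.2552 0.012 ]]
T pane ((212.81524658203125, 274.5888671875), (43.90243148803711, 28.667524337768555), 80.27242279052734) [[229, 292], [204, 297], [199, 255], [222, 252]]
S z20 [[0.4432 0.2503 0.02  ]
 [0.4346 0.3112 0.02  ]
 [0.3383 0.2926 0.02  ]
 [0.3533 0.2295 0.02  ]]
T z20 [[0.4486 0.2464 0.02  ]
 [0.4357 0.3055 0.02  ]
 [0.3419 0.2866 0.02  ]
 [0.3504 0.2293 0.02  ]]
(array([[0.4478, 0.2473, 0.0123],
       [0.4367, 0.3081, 0.0133],
       [0.3412, 0.2889, 0.0109],
       [0.3516, 0.2297, 0.0217]]), array([0.0022, 0.0023, 0.0002, 0.0026]))
S [[15, 143, 160], [16, 134, 101], [28, 39, 118], [16, 134, 152], [16, 136, 122]]
T [[15, 131, 138], [16, 125, 86], [16, 128, 136], [17, 117, 76], [16, 122, 128], [19, 41, 107], [18, 151, 88], [19, 141, 78]]
```

```bash
cat > m2.py <<'E'
import numpy as np, cv2
a=np.load("side0.npz")["image"];b=np.load("top0.npz")["image"]
def c(im,x,y,w=66,h=50,k=4): return cv2.resize(im[y:y+h,x:x+w],None,fx=k,fy=k,interpolation=cv2.INTER_CUBIC)
r1=np.hstack([c(a,180,242),c(a,290,134),c(a,230,160)])
r2=np.hstack([c(b,200,155),c(b,400,151),c(b,308,130)])
cv2.imwrite("pics/c2.png",np.vstack([r1,r2])[:,:,::-1])
E
python3 m2.py
```

```text
(no output)
```

View pics/c2.png

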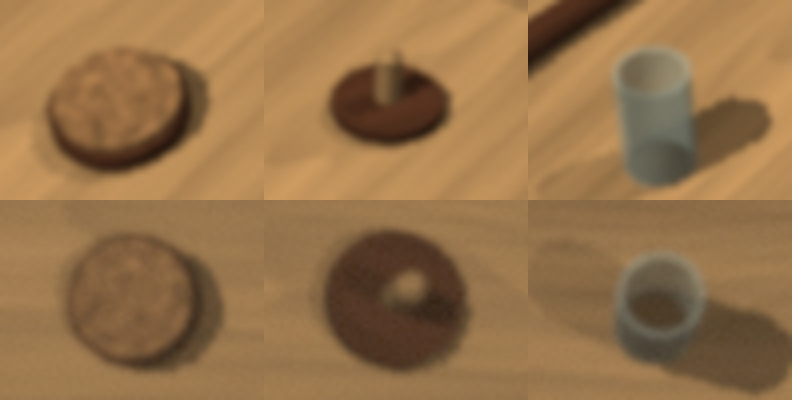

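Crops: pad face centre at side (208.9,266.6) and top (232.9,178.9). Post top at side (320.9,146.1) and top (436.4,171.6). Chimney rim at side (260.6,177.6) and top (340.6,153.4).

```bash
python3 - <<'E'
from h import *
np.set_printoptions(precision=4,suppress=True)
S,T=load("side0.npz"),load("top0.npz")
for n,s,t,z in(("pad",(208.9,266.6),(232.9,178.9),.02),("posttop",(320.9,146.1),(436.4,171.6),.05),("foot",(320.9,158.4),(432.9,175.6),.012),("chim",(260.6,177.6),(340.6,153.4),.075),("scrA",(308.2,345.1),(219.1,303),.012),("scrB",(247,321.7),(209,245.7),.012)):
    print(n,"S",onz(S,s,z)[0],"T",onz(T,t,z)[0],"tri",*tri(S,[s],T,[t]))
e=np.array([[327.9,210.1],[355.4,213.9],[345.6,270.1],[320.6,266.4]]);E=onz(T,e,.01);print("easel",E,E.mean(0))
u=(E[0]+E[1]-E[2]-E[3]);print("yaw",np.degrees(np.arctan2(u[1],u[0])),"len",np.linalg.norm(u)/2)
es=np.array([[294.6,223.4],[335.9,251.6]]);E2=onz(S,es,.01);print("side easel +y edge",E2,"top says",E[0],E[3]);u=E2[0]-E2[1];print(np.degrees(np.arctan2(u[1],u[0])))
b=np.array([[444.6,268.1],[469.4,255.4],[492.4,293.6],[467.6,306.6]]);B=onz(T,b,.025);print("block",B,B.mean(0));u=B[0]+B[1]-B[2]-B[3];print("yaw",np.degrees(np.arctan2(u[1],u[0])),np.linalg.norm(u)/2,np.linalg.norm(B[0]-B[1]))
for n,d in(("S",S),("T",T)):
    h=hsv(d)
# pane
P=onz(T,np.array([[223.9,250.4],[197.6,255.4],[204.6,297.6],[230.1,294.6]]),.02);u=P[0]+P[1]-P[2]-P[3];print("paneT",P.mean(0),np.degrees(np.arctan2(u[1],u[0])),np.linalg.norm(u)/2)
P=onz(S,np.array([[264.1,308.9],[247.1,333.3],[293.6,353.1],[307.1,324.6]]),.02);u=P[0]+P[1]-P[2]-P[3];print("paneS",P.mean(0),np.degrees(np.arctan2(u[1],u[0])),np.linalg.norm(u)/2)
# knob top z.089: side crop(163,50) top crop(548,168)
s=(232+163/4-.4,298+50/4-.4);t=(170+148/4-.4,230+168/4-.4);print("knob",onz(S,s,.087),onz(T,t,.087),tri(S,[s],T,[t]))
E
```

```text
pad S [0.6065 0.237  0.02  ] T [0.6103 0.2321 0.02  ] tri [[0.6117 0.2335 0.0126]] [0.]
posttop S [ 0.6333 -0.2202  0.05  ] T [ 0.6338 -0.2208  0.05  ] tri [[ 0.6339 -0.221   0.0493]] [0.0001]
foot S [ 0.6303 -0.2174  0.012 ] T [ 0.6322 -0.2231  0.012 ] tri [[ 0.6341 -0.2243  0.0059]] [0.0014]
chim S [ 0.6595 -0.0042  0.075 ] T [ 0.6612 -0.0068  0.075 ] tri [[ 0.662  -0.0069  0.0719]] [0.0001]
scrA S [0.3285 0.2603 0.012 ] T [0.3301 0.2552 0.012 ] tri [[0.33   0.257  0.0054]] [0.0014]
scrB S [0.4553 0.2889 0.012 ] T [0.4584 0.2824 0.012 ] tri [[0.4591 0.285  0.003 ]] [0.0012]
easel [[ 0.546   0.0158  0.01  ]
 [ 0.5391 -0.0467  0.01  ]
 [ 0.4116 -0.0274  0.01  ]
 [ 0.4185  0.0291  0.01  ]] [ 0.4788 -0.0073  0.01  ]
yaw -7.288427220523124 len 0.12857035157445756
side easel +y edge [[0.5413 0.0202 0.01  ]
 [0.4141 0.0358 0.01  ]] top says [0.546  0.0158 0.01  ] [0.4185 0.0291 0.01  ]
-7.012632283180878
block [[ 0.4214 -0.2486  0.025 ]
 [ 0.4511 -0.3053  0.025 ]
 [ 0.3661 -0.3603  0.025 ]
 [ 0.3361 -0.3031  0.025 ]] [ 0.3937 -0.3043  0.025 ]
yaw 32.73169948553349 0.10127695694218984 0.06404561056726221
paneT [0.3942 0.2669 0.02  ] 10.640538253315123 0.09766155735298147
paneS [0.3924 0.2709 0.02  ] 11.926880642623619 0.09515298419270726
knob [[0.398  0.2742 0.087 ]] [[0.4023 0.2672 0.087 ]] (array([[0.4021, 0.2697, 0.0775]]), array([0.0003]))
```

Side and top disagree by a constant ≈(-3,+5) mm, so that's calibration. I'll work from the mean and check against the gripper close up. Next: a planner that prints the distances, then move over the stack.

```bash
cat >> h.py <<'E'
def plan(x,y,z,yaw=None):
    s=arm.sense();w,a,b,c=s["tool_rot"]
    ph=2*np.arctan2(b,a); p=s["tool_pos"]
    t=ph if yaw is None else np.radians(yaw)
    sp=(ph-t+np.pi/2)%np.pi-np.pi/2; t=ph-sp
    d=np.array([x,y,z])-p; dx=d[0]*np.cos(t)+d[1]*np.sin(t); dy=d[0]*np.sin(t)-d[1]*np.cos(t)
    print("t%.2f"%s["t"],"at",p.round(4),"yaw %.1f"%np.degrees(ph),"spin %.3f THEN cm dx %.2f dy %.2f dz %.2f  dist %.1f"%(sp,dx*100,dy*100,-d[2]*100,np.linalg.norm(d)*100),"F",s["wrist_force"].round(1),"gap %.3f grip %.1f"%(s["finger_gap"],s["grip_force"]),"q6 %.2f"%s["qpos"][5])
E
python3 -c "
from h import *
plan(.400,.2705,.15,11.5)"
```

```text
t0.10 at [ 0.2566 -0.514   0.2444] yaw 26.5 spin 0.262 THEN cm dx 29.70 dy -74.02 dz 9.44  dist 80.3 F [ 0.4 -0.6  0. ] gap 0.997 grip 0.0 q6 -0.21
```

```bash
python3 -m jog '{"steps":[[0,0,0,0.131,1],[0,0,0,0.131,1],[2.0,-5,0,0,1],[2.0,-5,0,0,1],[2.0,-5,0,0,1],[2.0,-5,0,0,1],[2.0,-5,0,0,1],[2.0,-5,0,0,1],[2.0,-5,0,0,1],[2.0,-5,0,0,1],[2.0,-5,0,0,1],[2.0,-5,0,0,1],[2.0,-5,0,0,1],[2.0,-5,0,0,1],[2.0,-5,2,0,1],[2.0,-5,3,0,1],[1.7,-4,3,0,1],[0,0,1.4,0,1],[0,0,0,0,1]]}' 30
python3 - <<'E'
from h import *
plan(.400,.2705,.10,11.5)
ims=[]
for n,f in(("side","s1"),("top","t1")):
    d=grab(n);np.savez(f+".npz",**d);u,v=px(d,arm.sense()["tool_pos"]);print(n,u,v)
    x,y=int(u)-50,int(v)-65;x=max(x,0);y=max(y,0)
    c=d["image"][y:y+150,x:x+100];print(x,y);ims.append(cv2.resize(c,None,fx=4,fy=4,interpolation=cv2.INTER_CUBIC))
cv2.imwrite("pics/c3.png",np.hstack(ims)[:,:,::-1])
E
```

```text
t: 2.48
tool_pos: [0.399, 0.2691, 0.15]
tool_rot: [0.001, 0.995, 0.1, -0.002]
wrist_force: [0.8, -0.0, -0.5]
finger_gap: 0.997
grip_force: 0.0
t2.48 at [0.399  0.2691 0.15  ] yaw 11.5 spin 0.000 THEN cm dx 0.13 dy -0.11 dz 5.00  dist 5.0 F [ 0.8 -0.  -0.5] gap 0.997 grip 0.0 q6 1.71
side 271.1168171439652 286.71378622777365
221 221
top 197.340651360067 273.3215412610294
147 208
```

View pics/c3.png

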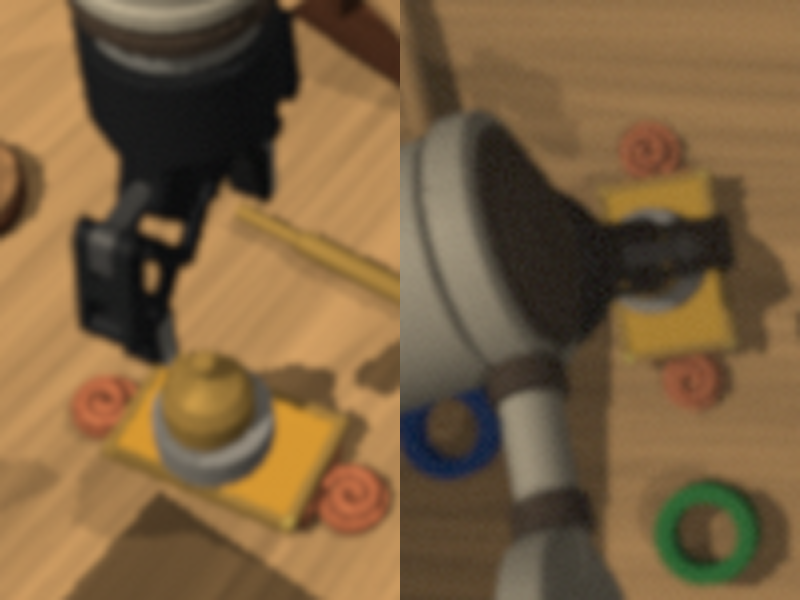

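```bash
python3 - <<'E'
from h import *
S,T=load("s1.npz"),load("t1.npz");p=np.array([.399,.2691,.15]);a=np.radians(11.5)
ex=np.array([np.cos(a),np.sin(a),0]);ey=np.array([np.sin(a),-np.cos(a),0])
for o in(.0425,.057):
  for sx in(-.011,0,.011):
    for z in(.149,.165): 
      q=p-ey*o+ex*sx;q[2]=z;r=p+ey*o+ex*sx;r[2]=z
      print(o,sx,z,"side near",((px(S,q)-[221,221])*4).round(),"top far",((px(T,r)-[147,208])*4+[400,0]).round())
E
```

```text
0.0425 -0.011 0.149 side near [178. 354.] top far [692. 272.]
0.0425 -0.011 0.165 side near [176. 332.] top far [685. 273.]
0.0425 0 0.149 side near [155. 344.] top far [688. 249.]
0.0425 0 0.165 side near [151. 323.] top far [681. 250.]
0.0425 0.011 0.149 side near [131. 335.] top far [684. 227.]
0.0425 0.011 0.165 side near [127. 313.] top far [677. 227.]
0.057 -0.011 0.149 side near [161. 382.] top far [721. 267.]
0.057 -0.011 0.165 side near [158. 360.] top far [714. 268.]
0.057 0 0.149 side near [137. 372.] top far [717. 244.]
0.057 0 0.165 side near [134. 350.] top far [711. 245.]
0.057 0.011 0.149 side near [114. 363.] top far [714. 222.]
0.057 0.011 0.165 side near [110. 341.] top far [707. 222.]
```

Picture: side shows the open jaws straddling the cap, with the near fingertip at crop (155,360). Top shows the finger centred at crop row 243 against 245 predicted, so the top calibration is good to about 1 mm in x. I'll go down and grip the cap.

```bash
python3 -m jog '{"steps":[[0.1,-0.1,2.5,0,1],[0,0,2.5,0,1],[0,0,2.2,0,1],[0,0,1.5,0,1],[0,0,0.5,0,1],[0,0,0,0,1],[0,0,0,0,0.2],[0,0,0,0,-0.2],[0,0,0,0,-0.4],[0,0,0,0,-0.6],[0,0,0,0,-0.6],[0,0,0,0,-0.6]]}' 30
python3 - <<'E'
from h import *
plan(.400,.2705,.20,11.5)
d=grab("side");c=d["image"][270:370,215:345];c2=grab("top")["image"][225:325,165:265]
cv2.imwrite("pics/c4.png",np.hstack([cv2.resize(i,None,fx=3.4,fy=3.4,interpolation=cv2.INTER_CUBIC) for i in(c,c2)])[:,:,::-1])
E
```

```text
t: 4.08
tool_pos: [0.4014, 0.2715, 0.0602]
tool_rot: [-0.0, 0.995, 0.1, 0.0]
wrist_force: [-1.6, 0.4, 6.6]
finger_gap: 0.492
grip_force: 30.2
t4.08 at [0.4014 0.2715 0.0602] yaw 11.5 spin 0.000 THEN cm dx -0.15 dy 0.07 dz -13.98  dist 14.0 F [-1.6  0.4  6.6] gap 0.492 grip 30.2 q6 1.71
```

View pics/c4.png

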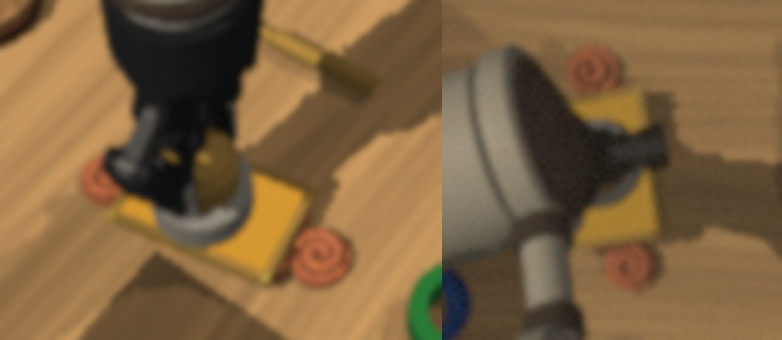

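The cap is gripped (gap 0.492, 30 N) and the tips just touch the collar. Lift and carry to the pad.

```bash
python3 -m jog '{"steps":[[0,0,-1,0,-0.6],[0,0,-3,0,-0.6],[0,0,-4,0,-0.6],[0,0,-2,0,-0.6],[0,0,0,0,-0.6]]}' 30
python3 - <<'E'
from h import *
plan(.608,.2345,.06,11.5)
d=grab("side","pics/s5.png");T=grab("top","pics/t5.png");print(px(d,arm.sense()["tool_pos"]))
a=np.hstack([cv2.resize(d["image"][225:345,205:335],None,fx=3,fy=3),cv2.resize(T["image"][225:345,165:285],None,fx=3,fy=3)])
cv2.imwrite("pics/c5.png",a[:,:,::-1])
E
```

```text
t: 4.8
tool_pos: [0.4021, 0.2714, 0.1612]
tool_rot: [-0.0, 0.995, 0.1, 0.002]
wrist_force: [-0.3, 0.1, -1.5]
finger_gap: 0.491
grip_force: 30.9
t4.80 at [0.4021 0.2714 0.1612] yaw 11.5 spin 0.000 THEN cm dx 19.44 dy 7.73 dz 10.12  dist 23.2 F [-0.3  0.1 -1.5] gap 0.491 grip 30.9 q6 1.71
[270.02002362 284.75070675]
```

View pics/c5.png

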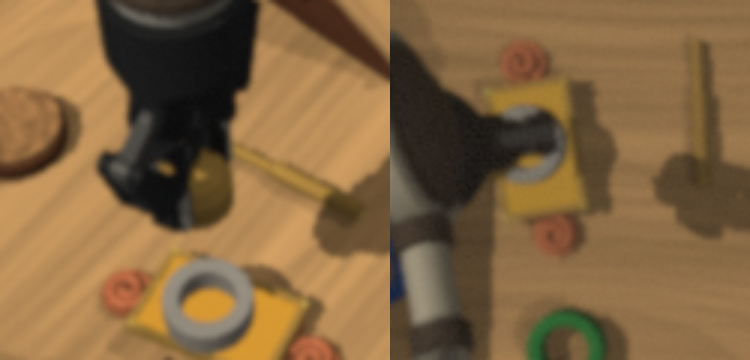

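The cap is held upright with its centre on the tool line (crop (192,179)), leaving the collar clear on the pane. On to the pad.

```bash
python3 -m jog '{"steps":[[4.9,1.95,0,0,-0.6],[4.9,1.95,0,0,-0.6],[4.9,1.95,0,0,-0.6],[4.9,1.95,0,0,-0.6],[0,0,4,0,-0.6],[0,0,4,0,-0.6],[0,0,2,0,-0.6],[0,0,1,0,-0.6],[0,0,0.5,0,-0.6],[0,0,0.4,0,-0.6],[0,0,0,0,-0.6],[0,0,0,0,-0.6]]}' 30
python3 -c "
from h import *
plan(.6085,.2345,.039,11.5)"
```

```text
t: 6.4
tool_pos: [0.609, 0.2338, 0.0411]
tool_rot: [-0.0, 0.995, 0.1, 0.001]
wrist_force: [-0.5, -0.3, -2.8]
finger_gap: 0.487
grip_force: 30.9
t6.40 at [0.609  0.2338 0.0411] yaw 11.5 spin 0.000 THEN cm dx -0.04 dy -0.08 dz 0.21  dist 0.2 F [-0.5 -0.3 -2.8] gap 0.487 grip 30.9 q6 1.55
```

```bash
python3 -m jog '{"steps":[[0,0,0.1,0,-0.6],[0,0,0.1,0,-0.6],[0,0,0.1,0,-0.6],[0,0,0,0,-0.6]]}' 30
python3 -m jog '{"steps":[[0,0,0.1,0,-0.6],[0,0,0.1,0,-0.6],[0,0,0,0,-0.6]]}' 30
```

```text
t: 6.9
tool_pos: [0.6087, 0.2337, 0.0383]
tool_rot: [0.0, 0.995, 0.1, -0.0]
wrist_force: [-3.0, -1.7, 5.6]
finger_gap: 0.489
grip_force: 31.5
t: 7.28
tool_pos: [0.6087, 0.2337, 0.0382]
tool_rot: [0.0, 0.995, 0.1, -0.0]
wrist_force: [-9.6, -3.0, 16.5]
finger_gap: 0.495
grip_force: 32.6
```

Contact at the expected height. Release and retreat, then measure the collar.

```bash
python3 -m jog '{"steps":[[0,0,-0.15,0,-0.3],[0,0,0,0,0.4],[0,0,0,0,1],[0,0,0,0,1],[0,0,-1,0,1],[0,0,-4,0,1],[0,0,-5,0,1],[0,0,-3,0,1],[0,5,0,0,1],[0,5,0,0,1],[0,5,0,0,1]]}' 30
python3 - <<'E'
from h import *
np.set_printoptions(precision=4,suppress=True)
S,T=grab("side"),grab("top");np.savez("s6.npz",**S);np.savez("t6.npz",**T)
a=np.vstack([np.hstack([cv2.resize(S["image"][295:370,232:332],None,fx=4,fy=4,interpolation=cv2.INTER_CUBIC),cv2.resize(T["image"][235:310,165:265],None,fx=4,fy=4,interpolation=cv2.INTER_CUBIC)]),
 np.hstack([cv2.resize(S["image"][225:300,160:260],None,fx=4,fy=4,interpolation=cv2.INTER_CUBIC),cv2.resize(T["image"][140:215,185:285],None,fx=4,fy=4,interpolation=cv2.INTER_CUBIC)])])
cv2.imwrite("pics/c6.png",a[:,:,::-1])
plan(.395,.27,.15,11.5)
E
```

```text
t: 8.65
tool_pos: [0.6388, 0.0854, 0.1678]
tool_rot: [0.0, 0.995, 0.1, 0.001]
wrist_force: [0.2, 0.0, -0.1]
finger_gap: 0.999
grip_force: 0.0
t8.75 at [0.6397 0.0818 0.1678] yaw 11.2 spin -0.005 THEN cm dx -20.23 dy -23.32 dz 1.78  dist 30.9 F [-0.9 -0.6  0.1] gap 0.997 grip 0.0 q6 1.32
```

View pics/c6.png

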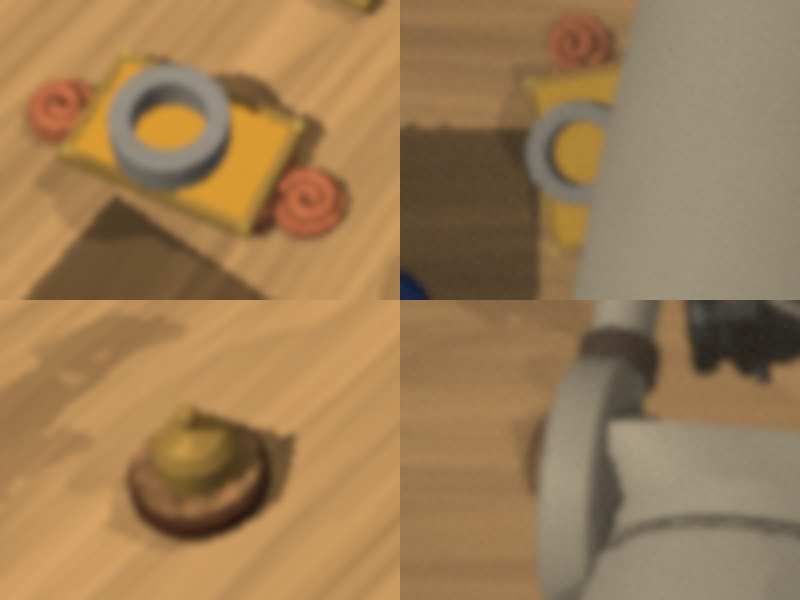

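The cap stands upright on the pad (side crop centre (196,470), pad centre 199). The collar sits at side crop (169.5,115), and in the top view is half visible with centre (579.5,153).

```bash
python3 - <<'E'
from h import *
np.set_printoptions(precision=4,suppress=True)
S,T=load("s6.npz"),load("t6.npz")
s,t=(274,323.4),(209.5,272.9)
print(onz(S,s,.042),onz(T,t,.042),tri(S,[s],T,[t]))
plan(.400,.270,.12,11.5)
E
```

```text
[[0.3974 0.2742 0.042 ]] [[0.3982 0.2719 0.042 ]] (array([[0.3984, 0.2728, 0.0391]]), array([0.0007]))
t8.75 at [0.6397 0.0818 0.1678] yaw 11.2 spin -0.005 THEN cm dx -19.74 dy -23.22 dz 4.78  dist 30.8 F [-0.9 -0.6  0.1] gap 0.997 grip 0.0 q6 1.32
```

```bash
python3 -m jog '{"steps":[[-3.3,-3.9,0,0,1],[-3.3,-3.9,0,0,1],[-3.3,-3.9,0,0,1],[-3.3,-3.9,0,0,1],[-3.3,-3.9,0,0,1],[-3.4,-3.9,1.8,0,1],[0,0,3,0,1],[0,0,2,0,1],[0,0,0,0,1]]}' 30
python3 -c "
from h import *
plan(.398,.272,.043,11.5)"
```

```text
t: 9.88
tool_pos: [0.3953, 0.2764, 0.0979]
tool_rot: [0.0, 0.995, 0.101, -0.001]
wrist_force: [-0.2, -0.3, -0.2]
finger_gap: 0.999
grip_force: 0.0
t9.88 at [0.3953 0.2764 0.0979] yaw 11.5 spin 0.001 THEN cm dx 0.18 dy 0.49 dz 5.49  dist 5.5 F [-0.2 -0.3 -0.2] gap 0.999 grip 0.0 q6 1.73
```

```bash
python3 -m jog '{"steps":[[0.2,0.5,1.5,0,1],[0,0,2,0,1],[0,0,1.4,0,1],[0,0,0.6,0,1],[0,0,0,0,1],[0,0,0,0,0.5],[0,0,0,0,0.2],[0,0,0,0,-0.1],[0,0,0,0,-0.2],[0,0,0,0,-0.2],[0,0,0,0,-0.2]]}' 30
python3 -c "
from h import *
plan(.633,-.221,.2,11.5)"
```

```text
t: 11.25
tool_pos: [0.4004, 0.2722, 0.0451]
tool_rot: [-0.0, 0.995, 0.1, 0.001]
wrist_force: [-2.9, -0.8, 6.5]
finger_gap: 0.667
grip_force: 30.5
t11.25 at [0.4004 0.2722 0.0451] yaw 11.5 spin 0.000 THEN cm dx 12.96 dy 52.97 dz -15.49  dist 56.7 F [-2.9 -0.8  6.5] gap 0.667 grip 30.5 q6 1.72
```

```bash
python3 -m jog '{"steps":[[0,0,-0.5,0,-0.3],[0,0,-3,0,-0.3],[0,0,-5,0,-0.3],[0,0,-3.5,0,-0.3],[1.3,5.3,0,0,-0.3],[1.3,5.3,0,0,-0.3],[1.3,5.3,0,0,-0.3],[1.3,5.3,0,0,-0.3],[1.3,5.3,0,0,-0.3],[1.3,5.3,0,0,-0.3],[1.3,5.3,0,0,-0.3],[1.3,5.3,0,0,-0.3],[1.3,5.3,0,0,-0.3],[1.3,5.3,0,0,-0.3],[0,0,3,0,-0.3],[0,0,2,0,-0.3],[0,0,0,0,-0.3],[0,0,0,0,-0.3]]}' 30
python3 - <<'E'
from h import *
plan(.634,-.2215,.039,11.5)
S,T=grab("side"),grab("top")
print(px(S,arm.sense()["tool_pos"]),px(T,arm.sense()["tool_pos"]))
a=np.hstack([cv2.resize(S["image"][85:185,270:370],None,fx=4,fy=4,interpolation=cv2.INTER_CUBIC),cv2.resize(T["image"][120:220,390:490],None,fx=4,fy=4,interpolation=cv2.INTER_CUBIC)])
cv2.imwrite("pics/c7.png",a[:,:,::-1])
E
```

```text
t: 13.5
tool_pos: [0.6332, -0.2211, 0.1148]
tool_rot: [0.0, 0.995, 0.101, 0.0]
wrist_force: [1.0, 0.7, -1.0]
finger_gap: 0.661
grip_force: 32.7
t13.50 at [ 0.6332 -0.2211  0.1148] yaw 11.6 spin 0.001 THEN cm dx 0.07 dy 0.05 dz 7.58  dist 7.6 F [ 1.   0.7 -1. ] gap 0.661 grip 32.7 q6 0.85
[321.66126712 124.89101891] [445.32253176 165.35450883]
```

View pics/c7.png

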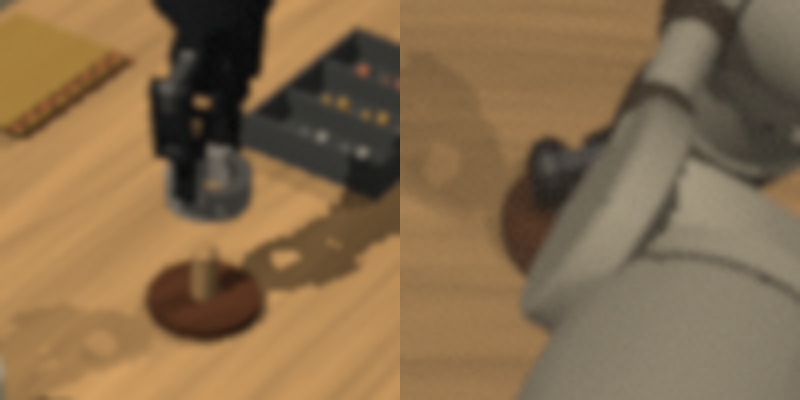

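Side picture: the collar (crop x≈208) hangs right over the post (206, top at row 247). Lowering it.

```bash
python3 -m jog '{"steps":[[0,0,1.5,0,-0.3],[0,0,1.5,0,-0.3],[0,0,1,0,-0.3],[0,0,1,0,-0.3],[0,0,1,0,-0.3],[0,0,0.8,0,-0.3],[0,0,0.5,0,-0.3],[0,0,0.2,0,-0.3],[0,0,0,0,-0.3],[0,0,0,0,-0.3]]}' 30
python3 -m jog '{"steps":[[0,0,0.1,0,-0.3],[0,0,0.1,0,-0.3],[0,0,0.1,0,-0.3],[0,0,0,0,-0.3]]}' 30
```

```text
t: 14.85
tool_pos: [0.6331, -0.2218, 0.0392]
tool_rot: [0.0, 0.995, 0.1, 0.0]
wrist_force: [0.3, 0.0, -1.3]
finger_gap: 0.659
grip_force: 32.7
t: 15.35
tool_pos: [0.633, -0.2217, 0.0372]
tool_rot: [0.0, 0.995, 0.1, -0.0]
wrist_force: [-3.9, 0.6, 7.0]
finger_gap: 0.665
grip_force: 33.5
```

Landed on the foot at TCP 37 mm as predicted. Release, rise and measure the bare pane.

```bash
python3 -m jog '{"steps":[[0,0,-0.1,0,0],[0,0,0,0,0.5],[0,0,0,0,1],[0,0,0,0,1],[0,0,-1,0,1],[0,0,-4,0,1],[0,0,-5,0,1],[0,0,-3,0,1],[0,0,0,0,1]]}' 30
python3 - <<'E'
from h import *
np.set_printoptions(precision=4,suppress=True)
S,T=grab("side"),grab("top");np.savez("s8.npz",**S);np.savez("t8.npz",**T)
r=lambda i:cv2.resize(i,None,fx=4,fy=4,interpolation=cv2.INTER_CUBIC)
cv2.imwrite("pics/c8.png",np.vstack([np.hstack([r(S["image"][298:373,232:332]),r(T["image"][235:310,165:265])]),np.hstack([r(S["image"][120:195,275:375]),r(T["image"][140:215,185:285])])])[:,:,::-1])
for n,d,box in(("S",S,(232,300,325,360)),("T",T,(170,230,245,312))):
    m=cv2.inRange(hsv(d),(19,140,60),(32,255,255)); c=blobs(m,box)[0]
    b=cv2.boxPoints(cv2.minAreaRect(c)); q=cv2.approxPolyDP(cv2.convexHull(c),4,True)[:,0].astype(float)
    M=cv2.moments(c); ce=(M["m10"]/M["m00"],M["m01"]/M["m00"]); print(n,"quad",q.tolist(),"centroid",ce,onz(d,ce,.02))
    print(onz(d,q,.02))
plan(.394,.269,.1,11.5)
E
```

```text
t: 16.48
tool_pos: [0.6349, -0.2227, 0.1714]
tool_rot: [0.002, 0.995, 0.1, 0.003]
wrist_force: [0.8, 0.0, -0.1]
finger_gap: 1.0
grip_force: 0.0
S quad [[262.0, 307.0], [307.0, 325.0], [293.0, 353.0], [246.0, 333.0]] centroid (277.3800579710145, 330.18666666666667) [[0.3922 0.2724 0.02  ]]
[[0.4494 0.2493 0.02  ]
 [0.353  0.2304 0.02  ]
 [0.3393 0.2931 0.02  ]
 [0.4367 0.3119 0.02  ]]
T quad [[223.0, 250.0], [230.0, 293.0], [203.0, 297.0], [197.0, 255.0]] centroid (213.30260047281322, 274.1864657210402) [[0.3948 0.2685 0.02  ]]
[[0.4494 0.2484 0.02  ]
 [0.354  0.2296 0.02  ]
 [0.3431 0.2902 0.02  ]
 [0.4366 0.3069 0.02  ]]
t16.57 at [ 0.6326 -0.2215  0.1665] yaw 11.5 spin 0.000 THEN cm dx -13.60 dy -52.82 dz 6.65  dist 54.9 F [-0.2 -0.  -0.9] gap 0.999 grip 0.0 q6 0.85
```

View pics/c8.png

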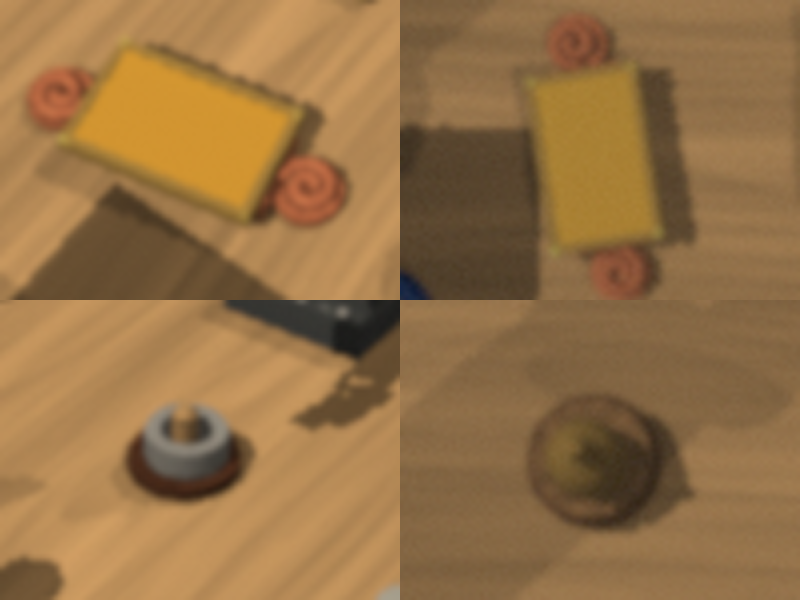

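The collar sits flat around the post and the cap is in the middle of the pad. The pane is fully seen: centroid about (0.394,0.270), yaw 11°. Going for it.

```bash
python3 -m jog '{"steps":[[-1.36,-5.29,0,0,1],[-1.36,-5.29,0,0,1],[-1.36,-5.29,0,0,1],[-1.36,-5.29,0,0,1],[-1.36,-5.29,0,0,1],[-1.36,-5.29,0,0,1],[-1.36,-5.29,0,0,1],[-1.36,-5.29,0,0,1],[-1.36,-5.29,0,0,1],[-1.36,-5.29,0,0,1],[0,0,4,0.009,1],[0,0,4,0,1],[0,0,2,0,1],[0,0,0,0,1],[0,0,0,0,1]]}' 20
python3 -c "
from h import *
plan(.394,.270,.023,11)"
```

```text
t: 18.45
tool_pos: [0.3941, 0.2696, 0.067]
tool_rot: [-0.0, 0.995, 0.096, -0.0]
wrist_force: [-0.8, -0.9, 0.0]
finger_gap: 1.005
grip_force: 0.0
t18.45 at [0.3941 0.2696 0.067 ] yaw 11.0 spin -0.000 THEN cm dx -0.01 dy -0.04 dz 4.40  dist 4.4 F [-0.8 -0.9  0. ] gap 1.005 grip 0.0 q6 1.73
```

```bash
python3 -m jog '{"steps":[[0,0,1.5,0,1],[0,0,1.5,0,1],[0,0,1,0,1],[0,0,0.4,0,1],[0,0,0,0,1],[0,0,0,0,0.8],[0,0,0,0,0.6],[0,0,0,0,0.5],[0,0,0,0,0.4],[0,0,0,0,0.3],[0,0,0,0,0.2],[0,0,0,0,0.1]]}' 20
python3 -c "
from h import *
plan(.394,.270,.15,11)"
```

```text
t: 19.95
tool_pos: [0.3944, 0.2696, 0.0234]
tool_rot: [0.0, 0.995, 0.096, 0.0]
wrist_force: [-0.7, -1.6, 6.0]
finger_gap: 0.738
grip_force: 21.9
t19.95 at [0.3944 0.2696 0.0234] yaw 11.0 spin -0.000 THEN cm dx -0.03 dy -0.04 dz -12.66  dist 12.7 F [-0.7 -1.6  6. ] gap 0.738 grip 21.9 q6 1.73
```

```bash
python3 -m jog '{"steps":[[0,0,-0.5,0,0.1],[0,0,-1.5,0,0.1],[0,0,-3,0,0.1],[0,0,-4,0,0.1],[0,0,-3.5,0,0.1],[0,0,-1,0,0.1],[0,0,0,0.106,0.1],[0,0,0,0.106,0.1],[0,0,0,0.106,0.1],[0,0,0,0,0.1]]}' 20
python3 - <<'E'
from h import *
plan(.4708,-.0043,.115,-7.2)
E
```

```text
t: 21.2
tool_pos: [0.3933, 0.2694, 0.1568]
tool_rot: [0.0, 0.998, -0.062, -0.001]
wrist_force: [-1.0, -0.1, -1.3]
finger_gap: 0.739
grip_force: 23.0
t21.20 at [0.3933 0.2694 0.1568] yaw -7.2 spin 0.001 THEN cm dx 11.12 dy 26.18 dz 4.18  dist 28.8 F [-1.  -0.1 -1.3] gap 0.739 grip 23.0 q6 2.04
```

```bash
python3 -m jog '{"steps":[[1,2.6,0,0,0.1],[2,4.7,0,0,0.1],[2,4.7,0,0,0.1],[2,4.7,0,0,0.1],[2,4.7,0,0,0.1],[1.6,3.6,0,0,0.1],[0.5,1.2,0.5,0,0.1],[0,0,1.5,0,0.1],[0,0,1.5,0,0.1],[0,0,0.7,0,0.1],[0,0,0,0,0.1],[0,0,0,0,0.1]]}' 20
python3 - <<'E'
from h import *
plan(.4708,-.0043,.083,-7.2)
S,T=grab("side"),grab("top");np.savez("s9.npz",**S);np.savez("t9.npz",**T)
print(px(S,arm.sense()["tool_pos"]),px(T,arm.sense()["tool_pos"]))
r=lambda i:cv2.resize(i,None,fx=4,fy=4,interpolation=cv2.INTER_CUBIC)
cv2.imwrite("pics/c9.png",np.hstack([r(S["image"][160:270,275:375]),r(T["image"][190:300,290:390])])[:,:,::-1])
E
```

```text
t: 22.7
tool_pos: [0.4715, -0.004, 0.1162]
tool_rot: [0.0, 0.998, -0.063, 0.0]
wrist_force: [0.2, 0.1, -1.5]
finger_gap: 0.737
grip_force: 23.0
t22.70 at [ 0.4715 -0.004   0.1162] yaw -7.2 spin 0.000 THEN cm dx -0.07 dy 0.04 dz 3.32  dist 3.3 F [ 0.2  0.1 -1.5] gap 0.737 grip 23.0 q6 1.43
[326.21028704 196.2899841 ] [338.37850636 241.14138394]
```

View pics/c9.png

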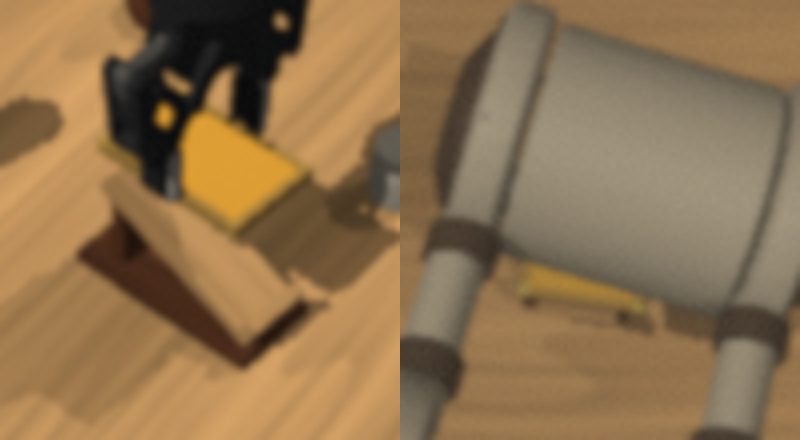

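Side picture: the pane is level and square over the easel. Its near lower corner is at crop (240,232), and the easel's base edge runs (80,255)–(243,368). I'll use the pane's known place to check the side camera's bias here.

```bash
python3 - <<'E'
from h import *
np.set_printoptions(precision=4,suppress=True)
S,T=load("s9.npz"),load("t9.npz");a=np.radians(-7.2);R=np.array([[np.cos(a),-np.sin(a)],[np.sin(a),np.cos(a)]])
c=np.array([.4715,-.004])
for l in((-.05,.032),(-.05,-.032)):
    X=np.r_[c+R@l,.1162-.012+.008]; print(l,"S crop",((px(S,X)-[275,160]+.4)*4),"T crop",((px(T,X)-[290,190]+.4)*4+[400,0]))
k=np.array([[80,255],[243,368],[300,303],[243,345],[103,190]])/4+[275,160]-.4
print("base +x+y, -x+y @z.01",onz(S,k[:2],.01))
# face top +y corner, local (49.2,22) z .0706
for n,l,z in(("facetop+y",(.0492,.022),.0706),("ledge top +y",(-.060,.022),.033),("ledge top -y",(-.060,-.022),.033)):
    X=np.r_[np.array([.4765,-.005])+R@l,z];print(n,(px(S,X)-[275,160]+.4)*4)
E
```

```text
(-0.05, 0.032) S crop [237.615  228.4767] T crop [516.8514 295.1621]
(-0.05, -0.032) S crop [315.3554 166.7294] T crop [642.2099 314.2082]
base +x+y, -x+y @z.01 [[0.5414 0.02   0.01  ]
 [0.4151 0.0365 0.01  ]]
facetop+y [106.629  181.0439]
ledge top +y [250.0916 323.8119]
ledge top -y [300.5108 281.429 ]
```

```bash
python3 -m jog '{"steps":[[0.3,0,1,0,0.1],[0,0,1,0,0.1],[0,0,0.8,0,0.1],[0,0,0.4,0,0.1],[0,0,0.2,0,0.1],[0,0,0.2,0,0.1],[0,0,0.2,0,0.1],[0,0,0.2,0,0.1],[0,0,0,0,0.1],[0,0,0,0,0.1]]}' 20
python3 -m jog '{"steps":[[0,0,0.15,0,0.1],[0,0,0.15,0,0.1],[0,0,0.15,0,0.1],[0,0,0.15,0,0.1],[0,0,0,0,0.1],[0,0,0,0,0.1]]}' 20
```

```text
t: 24.05
tool_pos: [0.4741, -0.0047, 0.0759]
tool_rot: [0.0, 0.998, -0.063, -0.0]
wrist_force: [-2.8, -0.0, 2.6]
finger_gap: 0.736
grip_force: 23.5
t: 24.8
tool_pos: [0.4741, -0.0046, 0.0697]
tool_rot: [-0.0, 0.998, -0.063, -0.0]
wrist_force: [-3.7, -0.1, 1.2]
finger_gap: 0.74
grip_force: 23.6
```

Contact came at the expected height and the pane is pivoting in the jaws under small force (≈4 N). Continuing.

```bash
python3 -m jog '{"steps":[[0,0,0.15,0,0.1],[0,0,0.15,0,0.1],[0,0,0.15,0,0.1],[0,0,0.15,0,0.1],[0,0,0,0,0.1],[0,0,0,0,0.1]]}' 20
python3 -m jog '{"steps":[[0,0,0.1,0,0.1],[0,0,0.1,0,0.1],[0,0,0,0,0.1],[0,0,0,0,0.1]]}' 20
python3 - <<'E'
from h import *
S=grab("side");print(px(S,arm.sense()["tool_pos"]))
cv2.imwrite("pics/c10.png",cv2.resize(S["image"][170:260,280:370],None,fx=6,fy=6,interpolation=cv2.INTER_CUBIC)[:,:,::-1])
E
```

```text
t: 25.55
tool_pos: [0.4745, -0.0047, 0.064]
tool_rot: [0.0, 0.998, -0.063, 0.0]
wrist_force: [-1.4, -0.4, 1.7]
finger_gap: 0.741
grip_force: 23.6
t: 26.05
tool_pos: [0.4746, -0.0047, 0.0621]
tool_rot: [0.0, 0.998, -0.063, 0.001]
wrist_force: [1.2, -0.4, 1.0]
finger_gap: 0.736
grip_force: 23.5
[324.47965462 213.46556274]
```

View pics/c10.png

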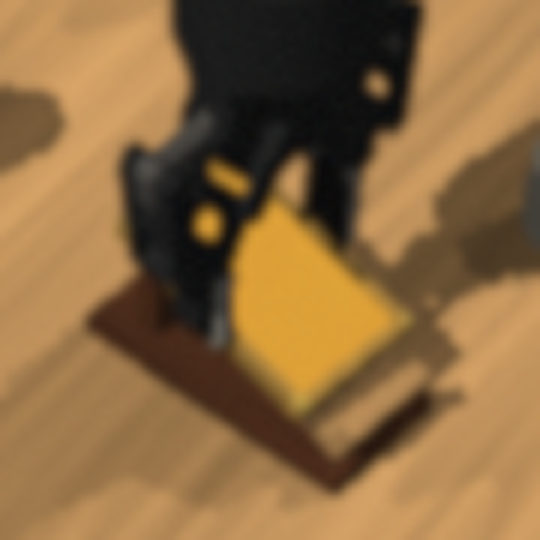

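```bash
python3 - <<'E'
from h import *
np.set_printoptions(precision=1,suppress=True)
S=load("s9.npz");a=np.radians(-7.2);R=np.array([[np.cos(a),-np.sin(a)],[np.sin(a),np.cos(a)]])
for c in((.4745,-.0015),):
  for n,l,z in(("base -x+y top",(-.065,.03),.01),("base-x+y bot",(-.065,.03),0),("ledge top +y",(-.060,.022),.033),("ledge top -y",(-.060,-.022),.033),("root+y",(-.055,.022),.022),("root-y",(-.055,-.022),.022),("face20 +y",(-.055+.018,.022),.022+.0085),("face20-y",(-.055+.018,-.022),.022+.0085),("home pane lower +y top",(-.055-.0034,.032),.022+.0073),("home lower -y top",(-.055-.0034,-.032),.0293),("facetop +y",(.0492,.022),.0706)):
    X=np.r_[np.array(c)+R@l,z];print(n,(px(S,X)-[280,170]+.5)*6)
E
```

```text
base -x+y top [338.2 494. ]
base-x+y bot [336.9 511.2]
ledge top +y [345.1 434.4]
ledge top -y [420.9 370.5]
root+y [333.4 447.1]
root-y [408.7 383.6]
face20 +y [297.8 407.3]
face20-y [373.8 344.7]
home pane lower +y top [323.6 453.8]
home lower -y top [433.7 361. ]
facetop +y [129.3 219.6]
```

The pane has tilted but its lower edge, crop (300,418)–(410,320), is still about 10–15 mm up the slope from the ledge at (324,454)–(434,361). I'll slide it down along the slope, watching force.

```bash
python3 -m jog '{"steps":[[0,0,0.1,0,0.1],[0,0,0.1,0,0.1],[0,0,0,0,0.1],[0,0,0,0,0.1]]}' 20
python3 -m jog '{"steps":[[-0.2,0,0.09,0,0.1],[-0.2,0,0.09,0,0.1],[0,0,0,0,0.1],[0,0,0,0,0.1]]}' 20
python3 -m jog '{"steps":[[-0.2,0,0.09,0,0.1],[0,0,0,0,0.1],[0,0,0,0,0.1]]}' 20
```

```text
t: 26.6
tool_pos: [0.4741, -0.0046, 0.0598]
tool_rot: [-0.0, 0.998, -0.063, -0.0]
wrist_force: [0.5, 0.0, 2.5]
finger_gap: 0.746
grip_force: 23.4
t: 27.1
tool_pos: [0.4696, -0.004, 0.0577]
tool_rot: [-0.0, 0.998, -0.063, -0.001]
wrist_force: [-1.1, 0.2, 1.8]
finger_gap: 0.744
grip_force: 23.3
t: 27.48
tool_pos: [0.4681, -0.0038, 0.057]
tool_rot: [-0.0, 0.998, -0.063, -0.0]
wrist_force: [-0.3, 0.6, 1.8]
finger_gap: 0.738
grip_force: 23.3
```

```bash
python3 -m jog '{"steps":[[-0.2,0,0.09,0,0.1],[-0.1,0,0.05,0,0.1],[0,0,0,0,0.1],[0,0,0,0,0.1]]}' 20
python3 -m jog '{"steps":[[-0.1,0,0.05,0,0.1],[-0.1,0,0.05,0,0.1],[0,0,0,0,0.1],[0,0,0,0,0.1]]}' 20
python3 - <<'E'
from h import *
S=grab("side");print(px(S,arm.sense()["tool_pos"]))
cv2.imwrite("pics/c11.png",cv2.resize(S["image"][170:260,280:370],None,fx=6,fy=6,interpolation=cv2.INTER_CUBIC)[:,:,::-1])
E
```

```text
t: 27.98
tool_pos: [0.4652, -0.0035, 0.0557]
tool_rot: [0.0, 0.998, -0.063, -0.0]
wrist_force: [0.3, -0.3, 1.9]
finger_gap: 0.734
grip_force: 23.3
t: 28.48
tool_pos: [0.465, -0.0035, 0.0556]
tool_rot: [0.0, 0.998, -0.063, 0.002]
wrist_force: [4.3, 0.3, 3.9]
finger_gap: 0.741
grip_force: 23.4
[327.6167663  217.57171142]
```

View pics/c11.png

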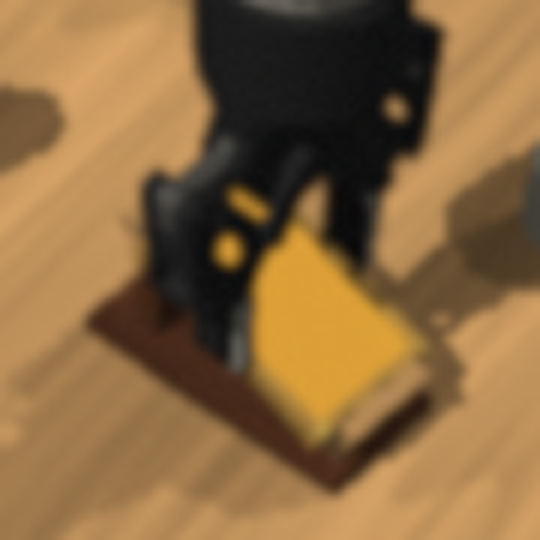

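The tool stopped against the ledge (Fx +4 N), and the pane's lower edge at crop (315,448) lies at the ledge. A slight press, then a slow release.

```bash
python3 -m jog '{"steps":[[0,0,0.1,0,0.1],[0,0,0,0,0.1],[0,0,0,0,0.45],[0,0,0,0,0.5],[0,0,0,0,0.55],[0,0,0,0,0.65],[0,0,0,0,0.8],[0,0,0,0,1],[0,0,0,0,1]]}' 20
python3 -m jog '{"steps":[[0,0,-0.5,0,1],[0,0,-1.5,0,1],[0,0,-4,0,1],[0,0,-5,0,1],[0,6,0,0,1],[0,6,0,0,1],[0,4,0,0,1],[0,0,0,0,1]]}' 20
python3 - <<'E'
from h import *
np.set_printoptions(precision=4,suppress=True)
S,T=grab("side"),grab("top");np.savez("s12.npz",**S);np.savez("t12.npz",**T)
r=lambda i,k=4:cv2.resize(i,None,fx=k,fy=k,interpolation=cv2.INTER_CUBIC)
cv2.imwrite("pics/c12.png",np.vstack([np.hstack([r(S["image"][190:265,280:380]),r(T["image"][200:275,290:390])]),np.hstack([r(S["image"][298:373,232:332]),r(T["image"][235:310,165:265])])])[:,:,::-1])
for n,d,box in(("S",S,(232,300,325,360)),("T",T,(170,230,245,312))):
    m=cv2.inRange(hsv(d),(0,90,70),(12,255,255)); c=max(blobs(m,box),key=cv2.contourArea); M=cv2.moments(cv2.convexHull(c)); ce=(M["m10"]/M["m00"],M["m01"]/M["m00"])
    print(n,cv2.contourArea(c),cv2.minAreaRect(c),ce,onz(d,ce,.012)); b=cv2.boxPoints(cv2.minAreaRect(c)); B=onz(d,b,.012); e=[(B[1]-B[0]),(B[2]-B[1])]; u=max(e,key=np.linalg.norm); print(B.mean(0),np.degrees(np.arctan2(u[1],u[0])),np.linalg.norm(u))
plan(.394,.270,.1,11.5)
E
```

```text
t: 29.65
tool_pos: [0.4632, -0.0032, 0.0537]
tool_rot: [-0.0, 0.998, -0.063, -0.0]
wrist_force: [0.1, 0.1, -1.5]
finger_gap: 1.0
grip_force: 0.0
t: 30.65
tool_pos: [0.4432, -0.1644, 0.1651]
tool_rot: [0.001, 0.998, -0.065, 0.001]
wrist_force: [-0.3, 1.3, -0.4]
finger_gap: 0.998
grip_force: 0.0
S 1553.0 ((278.32879638671875, 333.1232604980469), (82.8651351928711, 23.17414665222168), 20.556045532226562) (278.5854027861902, 333.42257217847765) [[0.3892 0.2732 0.012 ]]
[0.392  0.2731 0.012 ] -167.31282831276542 0.16750766100600872
T 1191.0 ((214.1541748046875, 274.1650695800781), (72.15153503417969, 20.443729400634766), 78.95905303955078) (214.1238643634037, 273.9479206653871) [[0.3951 0.2685 0.012 ]]
[0.3947 0.2687 0.012 ] -167.0293020687364 0.16253186505521805
t30.75 at [ 0.4432 -0.1618  0.1644] yaw -7.3 spin -0.328 THEN cm dx 3.79 dy -43.30 dz 6.44  dist 43.9 F [-0.2  0.6  0.1] gap 1.004 grip 0.0 q6 1.09
```

View pics/c12.png

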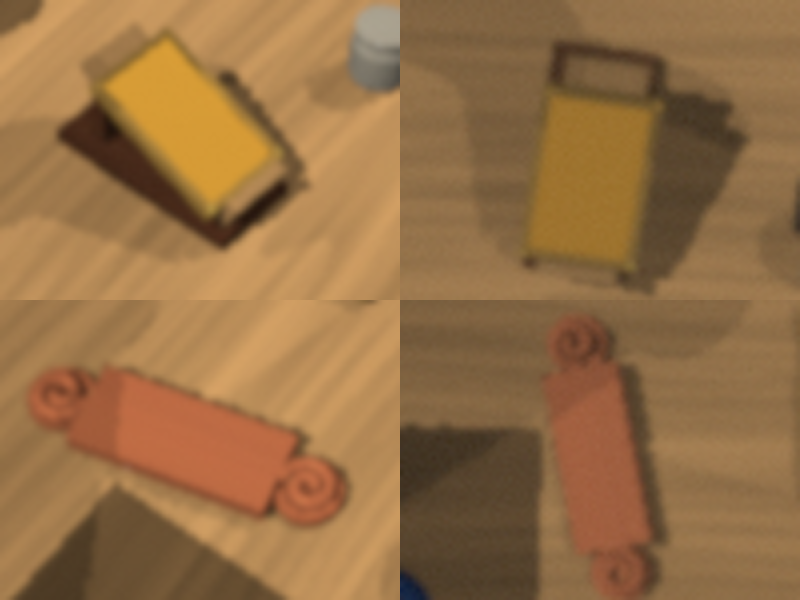

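The pane lies flush on the easel, lengthwise and centred, with its lower edge at the ledge. The bracket is fully seen: centre about (0.3935,0.270), yaw 12.8°. Fetching it.

```bash
python3 -m jog '{"steps":[[0,0,0,-0.117,1],[0,0,0,-0.117,1],[0,0,0,-0.117,1],[0.52,-4.8,0,0,1],[0.52,-4.8,0,0,1],[0.52,-4.8,0,0,1],[0.52,-4.8,0,0,1],[0.52,-4.8,0,0,1],[0.52,-4.8,0,0,1],[0.52,-4.8,0,0,1],[0.52,-4.8,0,0,1],[0.52,-4.8,0,0,1],[0,0,4,0,1],[0,0,4,0,1],[0,0,2,0,1],[0,0,0,0,1],[0,0,0,0,1]]}' 40
python3 -c "
from h import *
plan(.3935,.270,.021,12.8)"
```

```text
t: 32.88
tool_pos: [0.3928, 0.2705, 0.0649]
tool_rot: [-0.0, 0.994, 0.113, 0.001]
wrist_force: [0.2, -0.8, 0.9]
finger_gap: 1.003
grip_force: 0.0
t32.88 at [0.3928 0.2705 0.0649] yaw 12.9 spin 0.003 THEN cm dx 0.06 dy 0.06 dz 4.39  dist 4.4 F [ 0.2 -0.8  0.9] gap 1.003 grip 0.0 q6 1.69
```

```bash
python3 -m jog '{"steps":[[0.05,0.05,1.5,0,1],[0,0,1.5,0,1],[0,0,1,0,1],[0,0,0.4,0,1],[0,0,0,0,1],[0,0,0,0,0.6],[0,0,0,0,0.3],[0,0,0,0,0.1],[0,0,0,0,-0.1],[0,0,0,0,-0.3],[0,0,0,0,-0.5],[0,0,0,0,-0.5],[0,0,0,0,-0.5]]}' 40
python3 -c "
from h import *
plan(.394,.270,.15,11)"
```

```text
t: 34.5
tool_pos: [0.3933, 0.2694, 0.0203]
tool_rot: [-0.0, 0.994, 0.112, 0.0]
wrist_force: [-1.3, -0.6, 5.5]
finger_gap: 0.497
grip_force: 40.4
t34.50 at [0.3933 0.2694 0.0203] yaw 12.9 spin 0.033 THEN cm dx 0.08 dy -0.04 dz -12.97  dist 13.0 F [-1.3 -0.6  5.5] gap 0.497 grip 40.4 q6 1.69
```

All 14 views are used, so from here I measure by masks only. Lift, then re-measure the block.

```bash
python3 -m jog '{"steps":[[0,0,-0.5,0,-0.5],[0,0,-2,0,-0.5],[0,0,-4,0,-0.5],[0,0,-5,0,-0.5],[0,0,-2.5,0,-0.5],[0,0,0,-0.115,-0.5],[0,0,0,-0.115,-0.5],[0,0,0,-0.115,-0.5],[0,0,0,0,-0.5]]}' 40
python3 - <<'E'
from h import *
np.set_printoptions(precision=4,suppress=True)
S,T=grab("side"),grab("top");np.savez("s13.npz",**S);np.savez("t13.npz",**T)
e=px(S,(.3937,-.3043,.025));print("expect S",e)
for n,d,c in(("S",S,e),("T",T,(469,281))):
    m=cv2.inRange(hsv(d),(0,0,40),(180,75,255)); m=cv2.morphologyEx(m,cv2.MORPH_OPEN,np.ones((3,3)))
    x,y=map(int,c)
    for b in blobs(m,(max(x-45,0),max(y-40,0),x+45,y+45),100)[:3]:
        r=cv2.minAreaRect(b);B=onz(d,cv2.boxPoints(r),.025);q=cv2.approxPolyDP(cv2.convexHull(b),3,True)[:,0];print(n,cv2.contourArea(b),r,"centre",onz(d,r[0],.025),"sides",np.linalg.norm(B[0]-B[1]),np.linalg.norm(B[1]-B[2]),"dir",[np.degrees(np.arctan2(*(B[i+1]-B[i])[1::-1])).round(1) for i in(0,1)],q.tolist())
plan(.3937,-.304,.15,32.7)
E
```

```text
t: 35.62
tool_pos: [0.3926, 0.269, 0.1593]
tool_rot: [0.0, 0.96, 0.28, -0.001]
wrist_force: [-0.4, -0.6, -3.3]
finger_gap: 0.493
grip_force: 41.4
expect S [413.9587 171.1041]
S 3792.5 ((412.5, 158.5), (55.0, 89.0), 90.0) centre [[ 0.4211 -0.3502  0.025 ]] sides 0.26117181072722667 0.2483727239448267 dir [np.float64(-143.3), np.float64(112.9)] [[457, 131], [457, 153], [431, 186], [368, 185], [368, 131]]
S 246.5 ((375.5, 201.5), (19.0, 15.0), 90.0) centre [[ 0.4174 -0.1435  0.025 ]] sides 0.03755027175590514 0.06790427470720575 dir [np.float64(-143.8), np.float64(119.3)] [[379, 192], [383, 196], [382, 206], [371, 211], [369, 195]]
T 1186.5 ((467.9040222167969, 280.8228454589844), (45.61326599121094, 27.990795135498047), 61.55707550048828) centre [[ 0.3939 -0.3027  0.025 ]] sides 0.06433122970497031 0.10347241147977022 dir [np.float64(-61.0), np.float64(-149.8)] [[466, 256], [472, 259], [489, 291], [471, 305], [464, 303], [447, 271], [448, 266]]
t35.73 at [0.3928 0.2691 0.1594] yaw 32.5 spin -0.003 THEN cm dx -30.88 dy 48.28 dz 0.94  dist 57.3 F [ 0.3 -0.1 -2.7] gap 0.494 grip 41.4 q6 1.35
```

```bash
python3 - <<'E'
from h import *
np.set_printoptions(precision=4,suppress=True)
T=load("t13.npz");S=load("s13.npz")
def quad(d,box,z,smax=85):
    x0,y0,x1,y1=box;I=cv2.resize(d["image"][y0:y1,x0:x1],None,fx=4,fy=4,interpolation=cv2.INTER_CUBIC)
    m=cv2.inRange(cv2.cvtColor(I,cv2.COLOR_RGB2HSV),(0,0,40),(180,smax,255));m=cv2.morphologyEx(m,cv2.MORPH_OPEN,np.ones((9,9)))
    b=blobs(m,(0,0,m.shape[1],m.shape[0]),500)
    return [np.array(c[:,0],float)/4+[x0,y0]-.375 for c in b]
c=quad(T,(435,245,500,315),.025)[0];X=onz(T,c,.025)[:,:2].astype(np.float32)
r=cv2.minAreaRect(cv2.convexHull(X*1000));M=cv2.moments((X*10000).astype(np.int32));mu=.5*np.degrees(np.arctan2(2*M["mu11"],M["mu20"]-M["mu02"]))
print("block rect",r,"centroid",M["m10"]/M["m00"]/10,M["m01"]/M["m00"]/10,"axis",mu)
# collar check
for n,d,cc in(("T",T,(433,176)),("S",S,(321,156))):
    for c in quad(d,(cc[0]-28,cc[1]-25,cc[0]+28,cc[1]+25),.034,70)[:2]:
        (u,v),(A,B),an=cv2.fitEllipse(c.astype(np.float32));print(n,"collar",(u,v),A,B,onz(d,(u,v),.034),"mid",onz(d,(u,v),.023))
for f in("s1","s6","s8","s9","s12","s13"):
    d=load(f+".npz");p=d["image"][160:182:10,405:425:9].reshape(-1,3);print(f,p.tolist())
E
```

```text
block rect ((394.2554931640625, -302.8492431640625), (104.57685852050781, 66.48978424072266), 29.838966369628906) centroid 394.2403677469503 -302.6665788050009 axis 31.361002608973415
T collar (434.3959045410156, 174.53338623046875) 25.996618270874023 27.070932388305664 [[ 0.6303 -0.2206  0.034 ]] mid [[ 0.6326 -0.2236  0.023 ]]
S collar (336.6531677246094, 152.66213989257812) 28.995229721069336 53.432151794433594 [[ 0.5945 -0.2394  0.034 ]] mid [[ 0.6021 -0.2519  0.023 ]]
S collar (301.324462890625, 152.36341857910156) 19.708223342895508 44.72500991821289 [[ 0.672  -0.1841  0.034 ]] mid [[ 0.6807 -0.1958  0.023 ]]
s1 [[78, 73, 61], [71, 66, 56], [79, 70, 56], [147, 139, 126], [146, 138, 125], [144, 136, 123], [103, 97, 88], [117, 112, 101], [122, 115, 105]]
s6 [[159, 121, 75], [141, 107, 66], [200, 151, 95], [83, 79, 72], [82, 79, 71], [81, 77, 70], [62, 59, 54], [67, 64, 58], [70, 67, 60]]
s8 [[179, 136, 85], [192, 146, 91], [117, 106, 87], [145, 136, 123], [143, 136, 123], [117, 109, 94], [100, 94, 85], [114, 109, 99], [111, 104, 92]]
s9 [[186, 142, 89], [172, 131, 82], [113, 86, 54], [85, 80, 73], [83, 79, 71], [81, 78, 71], [63, 59, 54], [67, 64, 59], [113, 107, 97]]
s12 [[183, 139, 87], [166, 126, 79], [110, 83, 53], [107, 101, 91], [80, 76, 69], [143, 136, 122], [89, 84, 76], [117, 112, 101], [122, 116, 105]]
s13 [[54, 49, 41], [72, 67, 54], [108, 88, 64], [148, 140, 126], [145, 138, 125], [143, 136, 123], [102, 97, 88], [117, 112, 101], [122, 116, 105]]
```

The mask takes in the block's two walls that face the camera (104.6×66.5 against 100×60). So I'll fit the far long and short edges of the top face and build the centre from those.

```bash
python3 - <<'E'
from h import *
np.set_printoptions(precision=1,suppress=True)
for f in("t8","t12","t13"):
  d=load(f+".npz")
  for smax in(70,85):
    x0,y0,x1,y1=435,245,500,315;I=cv2.resize(d["image"][y0:y1,x0:x1],None,fx=4,fy=4,interpolation=cv2.INTER_CUBIC)
    m=cv2.inRange(cv2.cvtColor(I,cv2.COLOR_RGB2HSV),(0,0,40),(180,smax,255));m=cv2.morphologyEx(m,cv2.MORPH_OPEN,np.ones((9,9)))
    b=blobs(m,(0,0,m.shape[1],m.shape[0]),500)
    if not b: print(f,"none");continue
    X=onz(d,b[0][:,0]/4+[x0,y0]-.375,.025)[:,:2]*1000
    c0=np.array([394,-304.])
    a=np.radians(32)
    for it in range(3):
        L=np.array([np.cos(a),np.sin(a)]);W=np.array([-L[1],L[0]])
        l=(X-c0)@L;w=(X-c0)@W
        far=X[(abs(l)<33)&(w<-20)];near=X[(abs(l)<33)&(w>20)];ends=X[(abs(w)<18)&(l<-35)];endn=X[(abs(w)<18)&(l>35)]
        g=lambda P:(lambda v:np.degrees(np.arctan2(v[1],v[0]))%180)(cv2.fitLine(P.astype(np.float32),cv2.DIST_HUBER,0,.01,.01)[:2,0])
        a=np.radians((g(far)+g(near))/2)
    fw=np.median((far-c0)@W);fl=np.median((ends-c0)@L)
    print(f,smax,"angles far %.1f near %.1f shortends %.1f %.1f"%(g(far),g(near),g(ends)-90,g(endn)-90),"w %.1f..%.1f l %.1f..%.1f"%(fw,np.median((near-c0)@W),fl,np.median((endn-c0)@L)),"centre",c0+W*(fw+30)+L*(fl+50))
E
```

```text
t8 70 angles far 91.4 near 90.7 shortends 74.0 -88.9 w -81.8..75.7 l -69.8..78.1 centre [ 444.1 -327.7]
t8 85 angles far 91.4 near 90.6 shortends 79.4 -88.9 w -81.6..75.5 l -71.3..77.9 centre [ 444.4 -328. ]
t12 70 angles far 0.7 near 39.7 shortends 6.7 1.4 w -81.0..33.0 l -51.0..90.7 centre [ 416.7 -349.7]
t12 85 angles far 0.7 near 40.8 shortends -46.8 1.4 w -81.4..34.1 l -69.8..91.2 centre [ 400.9 -358.6]
t13 70 angles far 30.0 near 30.0 shortends 30.5 30.2 w -30.7..32.5 l -49.8..51.5 centre [ 394.5 -304.5]
t13 85 angles far 30.1 near 30.1 shortends 31.0 30.0 w -31.6..33.5 l -50.7..52.3 centre [ 394.2 -305.7]
```

Edge fits all agree: block yaw 30.1°, centre about (0.394,-0.3045). Carry the bracket there.

```bash
python3 -m jog '{"steps":[[0,0,0,0.04,-0.5],[-1.3,2.25,0,0,-0.5],[-2.6,4.5,0,0,-0.5],[-2.6,4.5,0,0,-0.5],[-2.6,4.5,0,0,-0.5],[-2.6,4.5,0,0,-0.5],[-2.6,4.5,0,0,-0.5],[-2.6,4.5,0,0,-0.5],[-2.6,4.5,0,0,-0.5],[-2.6,4.5,0,0,-0.5],[-2.6,4.5,0,0,-0.5],[-2.6,4.5,0,0,-0.5],[-1.4,2.4,0,0,-0.5],[0,0,2,0,-0.5],[0,0,4,0,-0.5],[0,0,0,0,-0.5],[0,0,0,0,-0.5]]}' 40
python3 -c "
from h import *
plan(.394,-.3045,.047,30.2)"
```

```text
t: 37.85
tool_pos: [0.3968, -0.3047, 0.1008]
tool_rot: [0.001, 0.965, 0.262, 0.0]
wrist_force: [0.2, -0.3, -2.0]
finger_gap: 0.493
grip_force: 42.0
t37.85 at [ 0.3968 -0.3047  0.1008] yaw 30.3 spin 0.002 THEN cm dx -0.23 dy -0.16 dz 5.38  dist 5.4 F [ 0.2 -0.3 -2. ] gap 0.493 grip 42.0 q6 0.14
```

```bash
python3 -m jog '{"steps":[[-0.23,-0.16,1,0,-0.5],[0,0,1.5,0,-0.5],[0,0,1.5,0,-0.5],[0,0,0.9,0,-0.5],[0,0,0.3,0,-0.5],[0,0,0.1,0,-0.5],[0,0,0,0,-0.5],[0,0,0,0,-0.5]]}' 40
python3 -m jog '{"steps":[[0,0,0.1,0,-0.5],[0,0,0.1,0,-0.5],[0,0,0,0,-0.5],[0,0,0,0,-0.5]]}' 40
```

```text
t: 38.85
tool_pos: [0.3937, -0.3043, 0.0471]
tool_rot: [0.0, 0.965, 0.262, 0.0]
wrist_force: [0.4, -0.1, -2.0]
finger_gap: 0.491
grip_force: 42.0
t: 39.35
tool_pos: [0.3936, -0.3042, 0.0453]
tool_rot: [0.0, 0.965, 0.262, -0.0]
wrist_force: [-2.9, 2.5, 6.2]
finger_gap: 0.494
grip_force: 42.9
```

Contact came at exactly the expected 45.3 mm. Release, retreat and check by masks from both cameras.

```bash
python3 -m jog '{"steps":[[0,0,-0.05,0,-0.1],[0,0,0,0,0.3],[0,0,0,0,0.6],[0,0,0,0,1],[0,0,0,0,1],[0,0,-1,0,1],[0,0,-4,0,1],[0,0,-5,0,1],[0,0,-5,0,1],[4.5,-4,0,0,1],[4.5,-4,0,0,1],[4.5,-4,0,0,1],[4.5,-4,0,0,1],[4,-4,0,0,1],[0,0,0,0,1]]}' 40
python3 - <<'E'
from h import *
np.set_printoptions(precision=4,suppress=True)
S,T=grab("side"),grab("top");np.savez("s14.npz",**S);np.savez("t14.npz",**T)
for n,d in(("S",S),("T",T)):
    x,y=px(d,(.394,-.3045,.037)).astype(int);print(n,x,y)
    x0,y0,x1,y1=max(x-60,0),max(y-60,0),x+60,y+60
    I=cv2.resize(d["image"][y0:y1,x0:x1],None,fx=4,fy=4,interpolation=cv2.INTER_CUBIC);H=cv2.cvtColor(I,cv2.COLOR_RGB2HSV)
    m=cv2.inRange(H,(0,90,60),(13,255,255))
    for c in blobs(m,(0,0,480,480),1500)[:3]:
        P=c[:,0]/4+[x0,y0]-.375;X=(onz(d,P,.037)[:,:2]*1000).astype(np.float32);print(n,"copper",len(c),cv2.minAreaRect(X))
    m=cv2.inRange(H,(0,0,40),(180,85,255));m=cv2.morphologyEx(m,cv2.MORPH_OPEN,np.ones((5,5)))
    for c in blobs(m,(0,0,480,480),300)[:6]:
        P=c[:,0]/4+[x0,y0]-.375;X=(onz(d,P,.025)[:,:2]*1000).astype(np.float32);print(n,"grey",cv2.contourArea(c),cv2.minAreaRect(X))
E
```

```text
t: 41.22
tool_pos: [0.4826, -0.017, 0.1959]
tool_rot: [-0.0, 0.964, 0.265, 0.0]
wrist_force: [0.4, -0.5, 0.3]
finger_gap: 1.006
grip_force: 0.0
S 414 167
S copper 556 ((392.1979064941406, -293.6493835449219), (163.03260803222656, 60.13603973388672), 31.513023376464844)
S copper 293 ((394.7136535644531, -406.6599426269531), (42.89612579345703, 118.47958374023438), 66.4197998046875)
S grey 8325.0 ((637.7242431640625, -452.30255126953125), (93.92138671875, 172.77578735351562), 3.2813844680786133)
S grey 5298.5 ((375.65692138671875, -267.0520324707031), (104.1823959350586, 35.07609558105469), 30.984445571899414)
S grey 4392.5 ((418.3831481933594, -144.10589599609375), (38.12127685546875, 75.7236328125), 21.640607833862305)
S grey 693.5 ((491.9967041015625, -460.66937255859375), (9.54272747039795, 86.68277740478516), 66.71066284179688)
T 470 281
T copper 695 ((395.0217590332031, -302.8688659667969), (168.56605529785156, 50.000247955322266), 29.9824275970459)
T copper 416 ((404.1555480957031, -429.54986572265625), (33.295204162597656, 101.30579376220703), 67.3712158203125)
T grey 6504.5 ((482.9532470703125, -186.2677764892578), (87.19464874267578, 36.34819412231445), 0.8355107307434082)
T grey 3654.5 ((381.1676940917969, -279.5298767089844), (103.59879302978516, 13.066990852355957), 30.44423484802246)
```

Bracket now: centre (395,-303) and yaw 30.0° in the top view, with the side wall included. A quick profile across it will show the block's margins.

```bash
python3 - <<'E'
from h import *
T=load("t14.npz");a=np.radians(30.1);L=np.array([np.cos(a),np.sin(a)]);W=np.array([-L[1],L[0]])
H=cv2.cvtColor(T["image"],cv2.COLOR_RGB2HSV).astype(np.float32)
for l in(-35,0,35):
    o=[]
    for w in range(-44,46,3):
        q=np.mean([cv2.getRectSubPix(T["image"].astype(np.float32),(1,1),tuple(map(float,px(T,np.r_[(np.array([394,-304.5])+W*w+L*(l+k))/1000,.025]))))[0,0] for k in range(-8,9,2)],axis=0)
        o.append(f"{w}:{q[0]-q[2]:.0f}/{q[0]-q[1]:.0f}")
    print(l," ".join(o))
E
```

```text
-35 -44:43/20 -41:43/20 -38:44/20 -35:43/20 -32:36/17 -29:27/13 -26:34/21 -23:50/33 -20:56/37 -17:57/37 -14:56/38 -11:56/38 -8:57/37 -5:57/37 -2:57/38 1:58/39 4:64/43 7:76/51 10:88/60 13:93/62 16:89/60 19:67/45 22:34/20 25:19/8 28:16/7 31:17/7 34:33/16 37:56/26 40:65/30 43:70/32
0 -44:45/20 -41:45/21 -38:45/21 -35:44/20 -32:38/18 -29:27/13 -26:30/19 -23:48/32 -20:55/37 -17:56/37 -14:56/37 -11:56/37 -8:56/37 -5:56/37 -2:56/37 1:56/37 4:56/38 7:57/37 10:56/37 13:56/37 16:54/37 19:45/29 22:25/15 25:15/7 28:14/6 31:17/7 34:32/15 37:54/25 40:62/29 43:64/29
35 -44:61/28 -41:56/25 -38:51/24 -35:47/21 -32:37/17 -29:26/13 -26:31/19 -23:46/31 -20:54/36 -17:55/36 -14:55/36 -11:55/37 -8:56/36 -5:56/37 -2:56/38 1:56/37 4:56/37 7:56/37 10:56/38 13:56/37 16:52/35 19:42/27 22:24/15 25:14/7 28:12/6 31:14/7 34:20/10 37:30/14 40:34/16 43:37/17
```

The bracket is centred across the block to about 1 mm, the wrist force is zero and the arm is clear. Handing in.

```bash
python3 -c "
from station import arm
print(arm.sense()['t'],arm.finish_job())"
```

```text
the job is handed in; nothing more can be done
41.325 None
```

Job handed in at 41 s: the cap is on the pad, the collar over the post, the pane up the easel against its ledge, and the bracket centred on the block; the arm never went near the chimney, though I didn't re-check it at the end.

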